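# Load the sample dryer and send its tray home

### The job

Take the vial basket off the bench stand and, without setting it down on the way and keeping it level, hang it by its crossbar on the hook of the dryer's pulled-out tray and let go of it. Then press down the release lever at the tray's front to unlock the slide, and push the tray fully home with the basket still hanging on it. Do not disturb the bottle, tub and weight.

Things in the scene. Friction and masses are not known exactly. Their poses are not given: they have to be found in the camera images.
- tray_front (a point): Middle of the outer face of the tray's white front panel, 45 mm above the bench. Axes ("the tray's"): +x from the panel to the dryer's white blower box (the way home), +y left of someone facing the panel, z up. Dryer's place and yaw vary. Panel: 320 mm wide (y), top 72 mm above the bench. A fixed bar handle, not the lever, stands out 33 mm from it, 15 to 115 mm left of the middle, 50 mm up.
- tray (a joint): Slide of the dryer's steel tray (m): 0 = pulled out and locked (start), 0.18 = fully home. Moves along the tray's x only. Locked, it gives about 2 mm and stops dead; with the lever pressed and the tray pushed some 25 mm inwards the catch is passed and the lever no longer matters. Sliding takes about 3 N. At home it meets a hard stop and stays by friction.
- lever (a joint): Turn of the release lever (rad): 0 = up, locked; 0.45 = its stop. Shaft along the tray's x. The catch is free above about 0.13 rad: pressed with a fingertip some 8 to 9 mm down at the pad's middle; 11 to 15 mm is a good depth. A spring brings it back up; it takes 2 to 5 N at the pad.
- lever_pad (a point): Centre of the top of the release lever's steel pad, the place to press: 32 mm (x) by 28 mm (y), on a flat arm outside the front panel, right of the fixed bar handle. Up, its top is 53 mm above the bench. The point is 20 mm in front of the panel's outer face and 52 mm to the left (tray's +y) of the lever's shaft. Axes as the tray's when the lever is up.
- tray_hook (a point): Seat of the hook on the tray: middle of the top of a flat steel strip 26 mm wide (y), 200 mm above the bench, between two upright lips 14 mm high, 40 mm apart along x; axes as the tray's; open from above. The strip runs on to a mast 66 mm behind (+x), no higher than the strip. The seat is 120 mm behind the panel's face; the pan below has its floor 30 mm and rims 52 mm above the bench.
- stand_hook (a point): Seat of the same kind of hook on the fixed bench stand, also 200 mm up; mast 66 mm towards its own +x; the basket starts on it, bar along its y. Place and yaw vary; stand and bottle may swap places. To unhook: raise the basket 20 to 45 mm (lips 14 mm; higher, the box under the bar strikes the 5 mm thick strip from below), draw it 70 mm or more to the hook's -x, then lift. Hang it in reverse.
- basket_tab (a point): Centre of the basket's upright grip tab: 12 mm (x) by 30 mm (y) by 45 mm high, on the middle of the crossbar. Axes: the basket's; y along the crossbar. Gripped across its 30 mm (along y) the fingers stay clear of the hooks. The basket, about 0.3 kg, is an open steel box 76 mm (x) by 106 mm (y) by 55 mm high with vials; its underside is 145 mm below this point.
- basket_bar (a point): Middle of the underside of the basket's crossbar, 30.5 mm below the tab's centre; the bar is 10 mm (x) by 8 mm high and 106 mm long (y), on uprights at its ends. It lies on a hook's seat when the basket hangs. The basket's box has its rim 60 mm and its underside 115 mm below this point.
- bottle: Bystander: amber bottle, 72 mm across, 150 mm high; origin at its underside. It stands near the stand.
- tub: Bystander: white tub with a screw cap, 64 mm across, 85 mm high, left of the tray; origin at its underside.
- weight: Bystander: steel balance weight, 38 mm across, 60 mm high, in front of the tray; origin at its underside.

How it is judged:
By the outcome, as a careful person would: the job done as asked, in the order asked, and still so for the second after the job is handed in, with the robot touching nothing.
It also fails if it takes over 58 s, if anything falls off the work surface, if the arm or the gripper's body presses on something with over 40 N, if the wrist force passes 120 N, or if a joint passes its speed limit or range.

### The arm

A 6-joint arm with a two-finger parallel gripper is mounted at the origin on the work surface. World frame = base frame: x ahead of the robot, y to its left, z up, the work surface at z = 0. Lengths are in m, angles in rad, forces in N, time in s.
With the tool pointing down it reaches from about 0.35 to 0.775 m from the base axis. Payload 5.5 kg.
Tool frame: the origin (TCP) lies midway between the tips of the shut fingers; the grasp point (between the pads) lies 19 mm behind it (pinch_z is the distance from the TCP to the grasp point, in m); z points along the fingers, x is the direction in which the jaws open and shut, and the axes are right-handed (so a half turn about z gives the same grasp; the last joint's range is limited). The gripper opens to 85 mm and grips with 20 to 120 N. Pads are 22 mm wide; open, the fingers measure 114 mm over their backs; the gripper's body (76 mm by 85 mm) begins 54 mm behind the grasp point. The pads swing forward as they close: fully open they stand 13 mm farther back than shut.
Start: joints at [-1.371, 0.313, 0.046, 1.304, 0, 1.431], TCP at [0.192, -0.542, 0.231] pointing down, gripper open.
Joint ranges: [-2.76, 2.76], [-0.86, 1.69], [-1.03, 1.26], [-2.2, 2.34], [-1.47, 1.5], [-3.14, 3.14]. Speed limits (rad/s): [2.57, 2.57, 3.14, 3.14, 3.14, 3.14].

### API

Orientations are given as a unit quaternion [w, x, y, z].
In Python, from workcell import get_state, read_camera, camera_info, hand_in, trace, pinch_z gives the robot as it stands. The module is installed in compiled form; this text tells all that it offers.
- The arm moves only by the tool arm_command, never from a script. Its argument "steps" is text: rows parted by semicolons, each of 4 numbers parted by spaces: the shift along the world's x, y, z in mm, then the turn about the world's z in rad. In form: tx ty tz spin; .... A call has 1 to 20 rows; each row is the pose to reach, as a shift and turn from the pose measured when the call began; what a row does not reach only later rows make up. A row lasts 1/8 s, in which the tool goes at most 62.5 mm and 10.7 degrees, less where a joint would pass 70% of its speed; a pose out of reach is approached as far as the arm can. A call with a gripper value outside its range is refused whole. "fingers" is the gripper command: -1 is shut, 1 is fully open, values between are in proportion, set as the call begins (left out, the last holds). The fingers move at their own pace and stop on an object; "newtons" is the grip in N (left out, the last holds). Time passes only in rows, so rows that repeat a pose let the fingers close. It gives the time, the measured TCP pose, the force and the opening at its end, in the units of the state.
- get_state(): the state, without advancing time (a new reading comes with each control period).
- read_camera(name): name is "side" or "top" or "wrist"; returns the picture (480x640x3 uint8, red, green, blue); there is no depth.
- camera_info(name): a dict with "mtx" (3x3 intrinsics, pixels), "R" (3x3) and "t" (3): a world point X has camera coordinates R X + t. Camera axes: x right, y down, z forward; pixel columns grow to the right and rows downward; lengths in m; the calibration is good to about 2 mm. A picture is of the moment at which its call begins: read the wrist's pose just before it. camera_info takes no time and is no camera call; for the wrist camera it gives the pose at the moment of the call.
- hand_in(): hands the job in, once; it reports no verdict.
Trained networks look in the newest picture that a camera, given by its name, has taken for a name from the list of things; names that differ only in an ending like _2 or _b are one class to them, and where a whole thing is asked for, a point or a joint stands for the part that bears it (a point fixed in the world has none). Each returns a list of dicts, best first, with "score" (0 to 1); they miss things now and then, are a little off and sometimes report something else, mostly with a low value. They report only what shows in the picture. A call takes as long as a camera call.
- trace(camera, name): "mask" (480x640 bool, what is visible of it) and "box" ([left, top, width, height] in pixels, round what is visible of it).
The state is a dict: "clock": time; "joint_pos": joint angles; "qvel": joint speeds; "tau": joint torques, N m; "tcp_pos": TCP position; "orientation": TCP orientation; "wrist_force": force on the tool from outside, world axes, zero at the start; "ft_torque": the same for the moment, N m; "finger_gap": finger opening in m.
Only numpy, scipy, OpenCV 4.12 (cv2) and the standard library are available. Lean on these libraries where they do the work, as an engineer would, in place of code of your own. Each camera call takes 0.05 s, during which the arm holds its last target.

## Working session

There is one attempt and no reset: what is moved stays moved. The work goes in short steps, Python scripts to look and compute and a tool call to move; the robot and the scene stay as the last step left them, time stands still between calls to the robot, and variables do not carry over. Pictures are saved under pics/ and viewed, and the job is handed in when it is done.

Besides the shell and the picture viewer there is one more tool, called after "Emit:" as name(argument=value, ...) on one line, values as JSON. arm_command: Moves the arm, as the interface text tells. Its arguments: {"type":"object","properties":{"steps":{"type":"string"},"fingers":{"type":"number"},"newtons":{"type":"number"}},"required":["steps"]}

```bash
mkdir -p pics; python3 - <<'E'
from workcell import *
import cv2
for n in ["side","top","wrist"]:
    im=read_camera(n); cv2.imwrite(f"pics/{n}0.png",im[:,:,::-1]); i=camera_info(n); print(n,i["mtx"].tolist(),(-i["R"].T@i["t"]).round(3), i["R"].round(3).tolist())
s=get_state(); print(s, pinch_z)
E
```

```text
side [[484.88614637313145, 0.0, 315.0123906901321], [0.0, 484.88614637313145, 237.7787365568514], [0.0, 0.0, 1.0]] [-0.175  0.83   0.826] [[-0.76, -0.65, 0.005], [-0.353, 0.405, -0.843], [0.546, -0.643, -0.537]]
top [[619.6916942594019, 0.0, 321.67981112173766], [0.0, 619.6916942594019, 232.83372486617944], [0.0, 0.0, 1.0]] [0.308 0.043 1.431] [[0.011, -1.0, -0.007], [-0.987, -0.01, -0.159], [0.159, 0.009, -0.987]]
wrist [[359.6293347794287, 0.0, 320.37717222031813], [0.0, 359.6293347794287, 247.59547815842288], [0.0, 0.0, 1.0]] [ 0.268 -0.515  0.374] [[0.333, -0.943, -0.002], [-0.893, -0.316, 0.321], [-0.303, -0.105, -0.947]]
{'clock': 0.15, 'joint_pos': array([-1.37061002e+00,  3.13810267e-01,  4.52636172e-02,  1.30361040e+00,
       -6.34777508e-06,  1.43120147e+00]), 'qvel': array([ 0.0002815 , -0.00185355,  0.0035207 ,  0.00110408,  0.00085892,
        0.00031574]), 'tau': array([ 1.90558007e-03, -4.81066811e+01,  2.98813820e+01,  1.38926972e-02,
       -1.22266292e-04, -6.25263127e-06]), 'tcp_pos': array([ 0.19155291, -0.54175702,  0.23063344]), 'orientation': array([-4.63984927e-04,  8.16480299e-01, -5.77372894e-01, -4.97616882e-04]), 'wrist_force': array([-0.18042728,  0.01697208, -0.96397818]), 'ft_torque': array([ 0.03158419,  0.0040217 , -0.04240475]), 'finger_gap': 0.08516775377735031} 0.0187
```

View pics/side0.png

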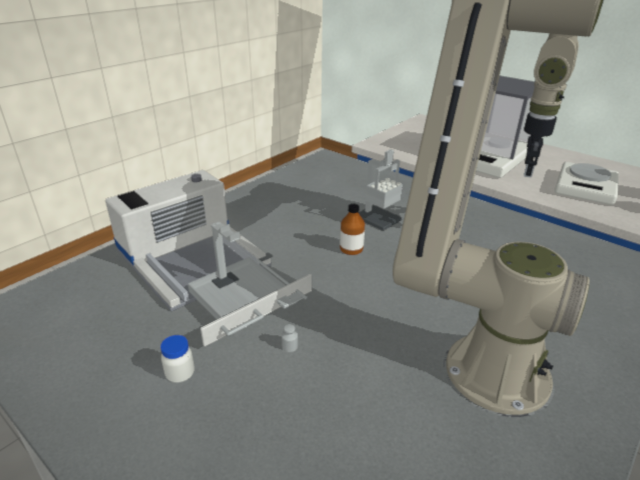

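View pics/top0.png

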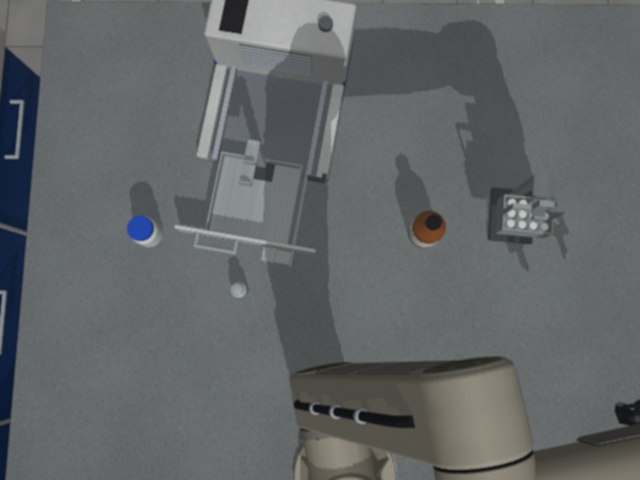

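View pics/wrist0.png

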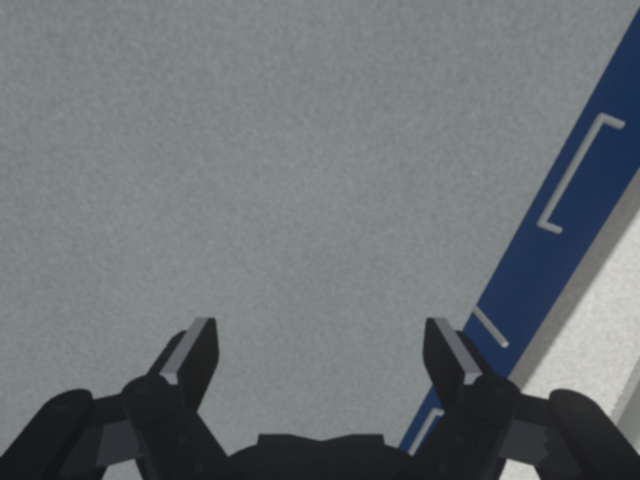

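The side view shows the dryer, tray, tub, weight, bottle and stand. In the top view the panel runs from (176,227) to (315,250), the seat is near (247,180), the lever near (278,256), and the basket on its stand near (525,215). I'll zoom in on both areas and run the networks.

```bash
python3 - <<'E'
import cv2,numpy as np
from workcell import *
a=cv2.imread("pics/top0.png"); s=cv2.imread("pics/side0.png")
cv2.imwrite("pics/z1.png",cv2.resize(a[130:280,165:325],(800,750),interpolation=cv2.INTER_CUBIC)[:600]*1)
cv2.imwrite("pics/z1.png",cv2.resize(a[135:270,165:325],None,fx=5,fy=5,interpolation=cv2.INTER_CUBIC)[:600,:800])
cv2.imwrite("pics/z2.png",cv2.resize(a[170:260,475:575],None,fx=6,fy=6,interpolation=cv2.INTER_CUBIC))
cv2.imwrite("pics/z3.png",cv2.resize(s[140:240,345:425],None,fx=6,fy=6,interpolation=cv2.INTER_CUBIC))
for c in["top"]:
  read_camera(c)
  for n in ["stand_hook","basket_tab","basket_bar","tray_hook","lever_pad","bottle","tray_front","tub","weight"]:
    r=trace(c,n)
    print(c,n,[(round(d["score"],2),d["box"],[x.round(1) for x in np.argwhere(d["mask"]).mean(0)[::-1]]) for d in r[:2]])
E
```

```text
top stand_hook [(0.65, [487.2, 172.7, 60.1, 69.8], [np.float64(517.5), np.float64(206.1)])]
top basket_tab [(0.9, [497.8, 192.8, 66.4, 46.6], [np.float64(525.1), np.float64(215.7)]), (0.24, [126.8, 215.3, 35.8, 33.3], [np.float64(144.5), np.float64(230.4)])]
top basket_bar [(0.92, [496.2, 195.1, 71.3, 41.8], [np.float64(525.3), np.float64(215.7)]), (0.57, [262.3, 173.6, 60.5, 91.0], [np.float64(287.6), np.float64(234.1)])]
top tray_hook [(0.64, [172.2, 140.1, 154.5, 122.6], [np.float64(255.0), np.float64(204.5)])]
top lever_pad [(0.89, [260.7, 176.6, 64.3, 86.4], [np.float64(288.4), np.float64(232.4)])]
top bottle [(0.76, [410.6, 210.8, 35.2, 39.8], [np.float64(426.1), np.float64(228.4)])]
top tray_front []
top tub [(0.97, [125.5, 216.5, 37.3, 31.0], [np.float64(144.5), np.float64(230.4)])]
top weight [(0.57, [228.9, 279.6, 20.1, 16.0], [np.float64(239.1), np.float64(289.0)])]
```

View pics/z1.png

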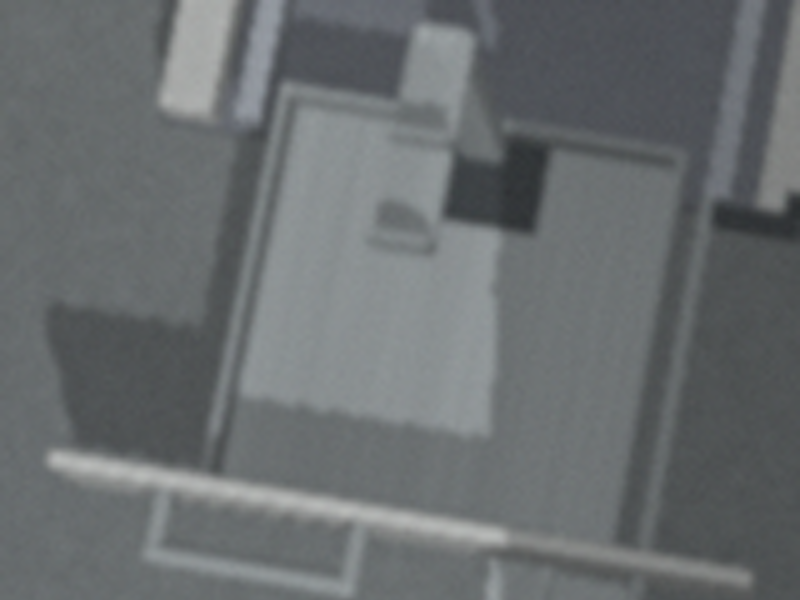

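View pics/z2.png

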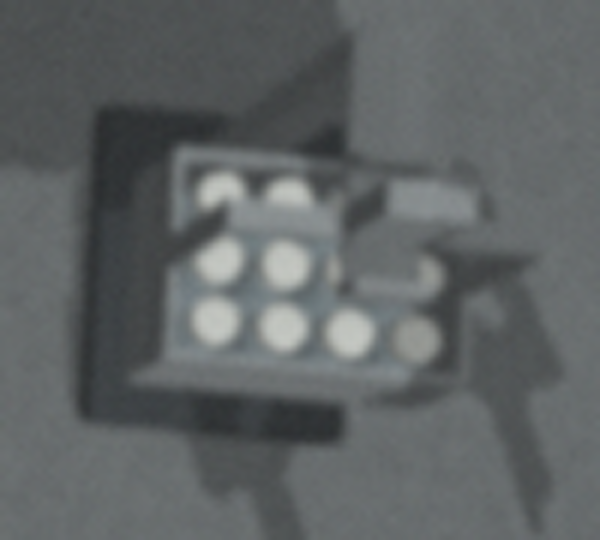

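View pics/z3.png

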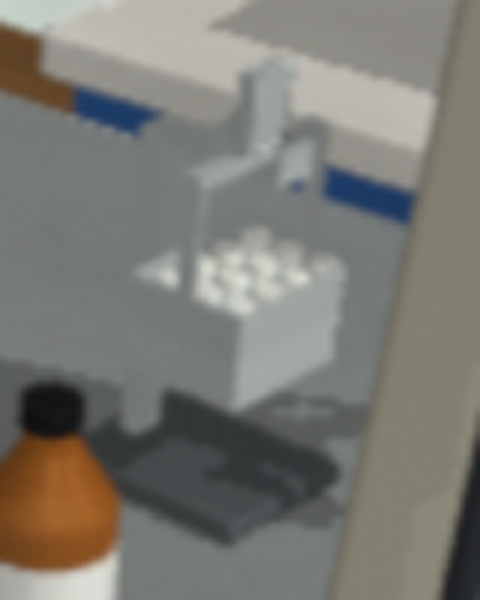

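```bash
cat >h.py <<'E'
import numpy as np,cv2
from workcell import *
def ray(i,u,v,z):
    d=i["R"].T@np.linalg.inv(i["mtx"])@np.array([u,v,1.]); c=-i["R"].T@i["t"]
    return (c+d*(z-c[2])/d[2]).round(4)
def proj(i,X):
    p=i["mtx"]@(i["R"]@np.asarray(X,float)+i["t"]); return (p[:2]/p[2]).round(1)
def snap(c,f,crop=None,k=1):
    i=camera_info(c); im=read_camera(c)[:,:,::-1]; cv2.imwrite("pics/raw_"+f,im)
    if crop: x0,y0,x1,y1=crop; im=im[y0:y1,x0:x1]
    if k!=1: im=cv2.resize(im,None,fx=k,fy=k,interpolation=cv2.INTER_CUBIC)
    cv2.imwrite("pics/"+f,im); return i
E
python3 - <<'E'
from h import *
t=camera_info("top")
z1=lambda u,v,z:ray(t,165+u/5,135+v/5,z)
z2=lambda u,v,z:ray(t,475+u/6,170+v/6,z)
print("tabtop",z2(434,200,.253))
print("panel L/R",z1(50,455,.072),z1(750,578,.072))
print("lip front",z1(370,240,.214),z1(435,250,.214))
print("lip back",z1(392,130,.214),z1(448,138,.214))
print("mast",z1(440,30,.2))
print("lever",ray(t,262,256,.053),ray(t,292,262,.053))
print("bottle",ray(t,433,222,.15),"weight",ray(t,238,288,.06),"tub",ray(t,140,228,.085))
E
```

```text
tabtop [ 0.5599 -0.383   0.253 ]
panel L/R [0.5392 0.3818 0.072 ] [0.4871 0.069  0.072 ]
lip front [0.6043 0.2213 0.214 ] [0.6004 0.1949 0.214 ]
lip back [0.6502 0.2138 0.214 ] [0.6471 0.191  0.214 ]
mast [0.6969 0.1973 0.2   ]
lever [0.4762 0.188  0.053 ] [0.4634 0.1205 0.053 ]
bottle [ 0.5397 -0.1792  0.15  ] weight [0.4036 0.2385 0.06  ] tub [0.5318 0.4557 0.085 ]
```

Emit:
arm_command(steps="20 10 50 -0.1; 60 30 100 -0.2; 120 50 150 -0.34; 170 75 170 -0.34; 220 95 170 -0.34; 270 115 170 -0.34; 320 135 170 -0.34; 378 159 170 -0.34; 378 159 170 -0.34; 378 159 170 -0.34; 378 159 170 -0.34; 378 159 170 -0.34", fingers=1)

```text
clock: 2.15
tcp_pos: [0.5682, -0.3839, 0.4028]
orientation: [-0.0, -0.706, 0.708, -0.001]
wrist_force: [0.1, 1.9, 0.8]
finger_gap: 0.0854
```

```bash
python3 - <<'E'
from h import *
import pickle
i=snap("wrist","w1.png"); pickle.dump(i,open("w1.pkl","wb")); s=get_state(); print(s["clock"],s["tcp_pos"],s["orientation"],abs(s["qvel"]).max())
print(proj(i,[.56,-.383,.253]))
E
```

```text
2.2 [ 0.5683239  -0.38380986  0.40275588] [-3.15479700e-05 -7.06383601e-01  7.07828756e-01 -8.11817572e-04] 0.005898181314851013
[318.6 236.7]
```

View pics/w1.png

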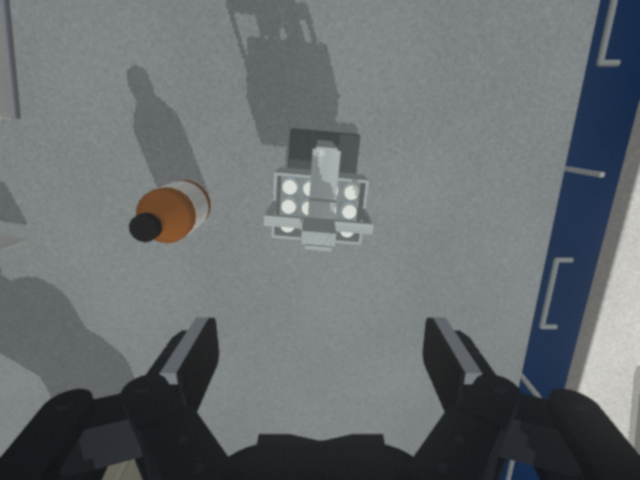

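The wrist view shows the mast at the top, towards world +x. The bar runs from (265,220) to (372,230) and the tab top is near (319,237).

```bash
python3 - <<'E'
import cv2
a=cv2.imread("pics/w1.png")
cv2.imwrite("pics/w1z.png",cv2.resize(a[125:255,250:390],None,fx=5.7,fy=4.6 if 0 else 4.6,interpolation=cv2.INTER_CUBIC) if 0 else cv2.resize(a[135:255,250:390],None,fx=5,fy=5,interpolation=cv2.INTER_CUBIC))
E
```

```text
(no output)
```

View pics/w1z.png

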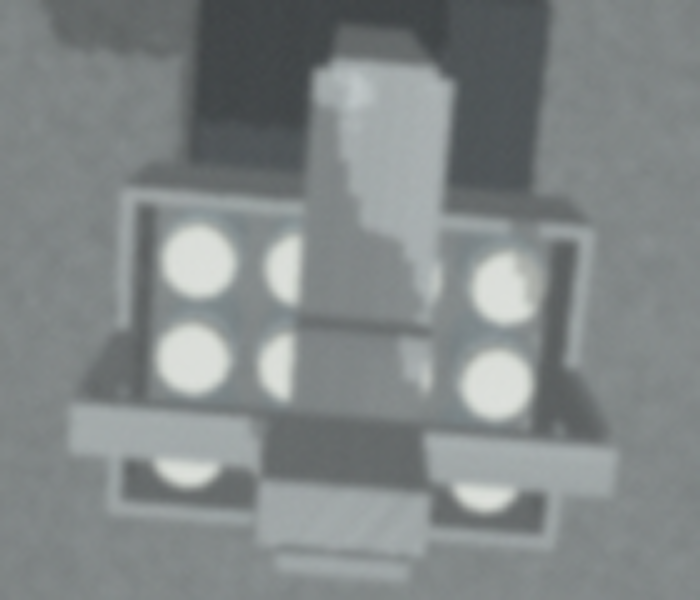

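```bash
python3 - <<'E'
from h import *
import pickle
i=pickle.load(open("w1.pkl","rb"))
f=lambda u,v,z:ray(i,250+u/5,135+v/5,z)
L=f(70,427,.208);R=f(616,471,.208)
print("bar",L,R,(L+R)/2,np.linalg.norm(L-R),np.arctan2(-(R-L)[0],(R-L)[1]*-1), "axis yaw y->", np.degrees(np.arctan2(*(L-R)[:2])))
c=[f(262,483,.253),f(430,492,.253),f(258,542,.253),f(425,555,.253)];print("tab",c,np.mean(c,0))
print("strip", f(312,70,.2),f(455,80,.2),f(297,350,.2),f(432,350,.2))
t=camera_info("top");print(proj(t,[*((L+R)/2)[:2],.253]),proj(t,L),proj(t,R))
E
```

```text
bar [ 0.5629 -0.33    0.208 ] [ 0.5538 -0.436   0.208 ] [ 0.55835 -0.383    0.208  ] 0.10638989613680426 0.08563908010076018 axis yaw y-> 4.906757851156351
tab [array([ 0.5646, -0.3693,  0.253 ]), array([ 0.5629, -0.3978,  0.253 ]), array([ 0.5541, -0.3684,  0.253 ]), array([ 0.5516, -0.397 ,  0.253 ])] [ 0.5583   -0.383125  0.253   ]
strip [ 0.6291 -0.3773  0.2   ] [ 0.6272 -0.4039  0.2   ] [ 0.5763 -0.3739  0.2   ] [ 0.5762 -0.4002  0.2   ]
[547.4 204.1] [512.9 206.3] [566.1 211.2]
```

Measured: the bar is 106.4 mm long (106 expected), the tab centre is (0.558, -0.383), and the basket yaw is -0.086. I'll grip the tab at TCP z = 0.215.

Emit:
arm_command(steps="-10 1 -30 -0.084; -10 1 -80 -0.084; -10 1 -120 -0.084; -10 1 -150 -0.084; -10 1 -175 -0.084; -10 1 -188 -0.084; -10 1 -188 -0.084; -10 1 -188 -0.084")

```text
clock: 3.2
tcp_pos: [0.5586, -0.3834, 0.2163]
orientation: [0.0, -0.676, 0.737, -0.002]
wrist_force: [0.4, -0.6, 0.4]
finger_gap: 0.0854
```

```bash
python3 - <<'E'
from h import *
i=snap("wrist","w2.png"); s=get_state(); print(s["clock"],s["tcp_pos"],s["orientation"],s["wrist_force"])
E
```

```text
3.25 [ 0.55879713 -0.38339123  0.21637665] [ 7.51239971e-05 -6.75973223e-01  7.36923298e-01 -2.06125201e-03] [-0.37937731 -0.09561819 -0.6603861 ]
```

View pics/w2.png

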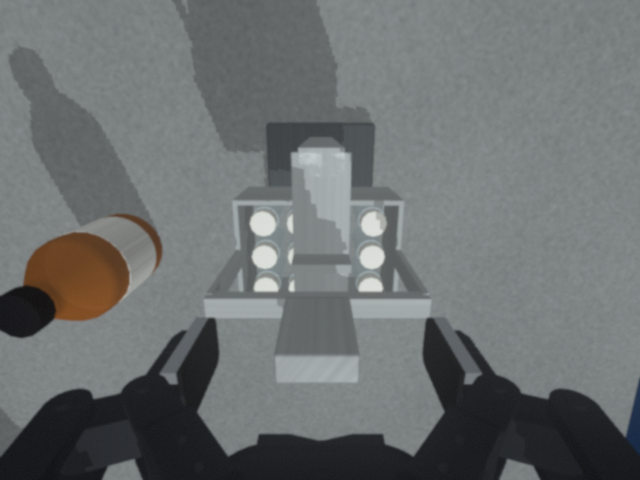

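The bar is horizontal in the image and the tab at (317,365) is centred between the fingers, so I'll close.

Emit:
arm_command(steps="0 0 0 0; 0 0 0 0; 0 0 0 0; 0 0 0 0; 0 0 0 0; 0 0 0 0", fingers=-1, newtons=70)

```text
clock: 4.0
tcp_pos: [0.559, -0.383, 0.2168]
orientation: [0.0, -0.676, 0.737, -0.002]
wrist_force: [-0.3, 3.4, 4.1]
finger_gap: 0.0291
```

Emit:
arm_command(steps="0 0 8 0; 0 0 18 0; 0 0 30 0; 0 0 30 0; 0 0 30 0")

```text
clock: 4.62
tcp_pos: [0.559, -0.3831, 0.2466]
orientation: [0.0, -0.676, 0.737, -0.002]
wrist_force: [0.3, 0.2, -5.0]
finger_gap: 0.0293
```

```bash
python3 - <<'E'
from h import *
i=snap("wrist","w3.png"); s=get_state(); print(s["clock"],s["tcp_pos"],s["orientation"],s["wrist_force"],s["finger_gap"])
E
```

```text
4.675 [ 0.55884215 -0.38294854  0.24635615] [ 3.09533553e-04 -6.76093256e-01  7.36813722e-01 -1.83119689e-03] [-0.55267523  0.25469075 -3.02025014] 0.028992938403225626
```

View pics/w3.png

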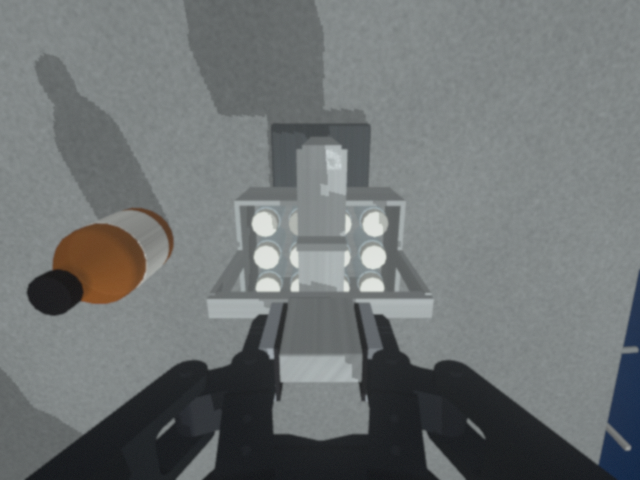

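The basket is held level, and the wrist reads about 3 N, which is its weight. Next I'll draw it off the hook.

Emit:
arm_command(steps="-10 1 0 0; -30 3 0 0; -55 5 0 0; -80 7 0 0; -95 8 0 0; -95 8 0 0; -95 8 20 0; -95 8 50 0; -95 8 85 0; -95 8 110 0; -95 8 120 0; -95 8 120 0")

```text
clock: 6.18
tcp_pos: [0.4645, -0.3752, 0.3663]
orientation: [0.0, -0.676, 0.737, -0.002]
wrist_force: [0.8, 0.1, -4.7]
finger_gap: 0.029
```

Emit:
arm_command(steps="0 10 0 0; 0 35 0 -0.01; 0 70 0 -0.02; 3 115 0 -0.03; 6 165 0 -0.04; 10 215 0 -0.05; 15 265 0 -0.06; 20 315 0 -0.07; 25 365 0 -0.08; 30 415 0 -0.08; 35 465 0 -0.08; 40 510 0 -0.08; 45 550 0 -0.08; 50 580 0 -0.08; 55 597 0 -0.08; 55 597 0 -0.08; 55 597 0 -0.08")

```text
clock: 8.3
tcp_pos: [0.5045, 0.0539, 0.3663]
orientation: [0.018, -0.679, 0.734, 0.015]
wrist_force: [0.5, -0.6, -3.2]
finger_gap: 0.0289
```

```bash
python3 - <<'E'
from h import *
import pickle
i=snap("wrist","w4.png"); pickle.dump(i,open("w4.pkl","wb"));s=get_state(); print(s["clock"],s["tcp_pos"],s["orientation"],s["wrist_force"],s["finger_gap"])
print(proj(i,[.628,.205,.2]))
E
```

```text
8.35 [0.50452764 0.05395869 0.36628416] [ 0.01769115 -0.67854825  0.73418662  0.01514236] [ 0.29789974 -0.13242685 -3.38859293] 0.029098909557431937
[131.   86.8]
```

View pics/w4.png

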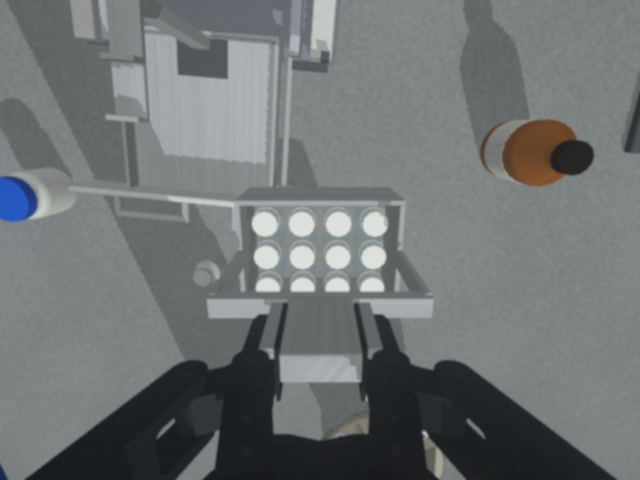

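```bash
python3 - <<'E'
from h import *
s=get_state(); print(s["clock"],s["joint_pos"].round(3),s["tcp_pos"],s["orientation"].round(4),s["qvel"].round(3))
E
```

```text
8.35 [-0.08   0.173  0.191  1.586  0.047  3.141] [0.50452764 0.05395869 0.36628416] [ 0.0177 -0.6785  0.7342  0.0151] [ 0.002 -0.004 -0.003 -0.001  0.     0.001]
```

Joint 6 hit its range limit at 3.141, so the move stopped short. The basket has to hang turned by half a turn, which the symmetric bar allows. Before turning it, I'll swing partway for a good look at the tray hook.

Emit:
arm_command(steps="0 0 0 0.1; 0 0 0 0.25; 0 20 0 0.4; 0 45 0 0.5; 0 70 0 0.6; 0 90 0 0.6; 0 100 0 0.6; 0 100 0 0.6; 0 100 0 0.6")

```text
clock: 9.48
tcp_pos: [0.5046, 0.1534, 0.3663]
orientation: [-0.012, 0.865, -0.501, -0.02]
wrist_force: [0.0, 1.1, -3.7]
finger_gap: 0.0292
```

```bash
python3 - <<'E'
from h import *
from scipy.spatial.transform import Rotation as Ro
import pickle
i=snap("wrist","w5.png"); pickle.dump(i,open("w5.pkl","wb"));s=get_state(); q=s["orientation"];M=Ro.from_quat([*q[1:],q[0]]).as_matrix();print(s["clock"],s["tcp_pos"],M.round(3).tolist(),s["joint_pos"].round(3),s["wrist_force"],s["finger_gap"])
print(proj(i,[.628,.205,.2]))
E
```

```text
9.525 [0.50458642 0.15329595 0.36632708] [[0.497, -0.868, -0.022], [-0.867, -0.497, 0.041], [-0.046, -0.002, -0.999]] [0.118 0.231 0.264 1.62  0.043 2.738] [ 0.17470643 -0.70076333 -4.0884396 ] 0.029074800781358028
[352.6  55. ]
```

View pics/w5.png

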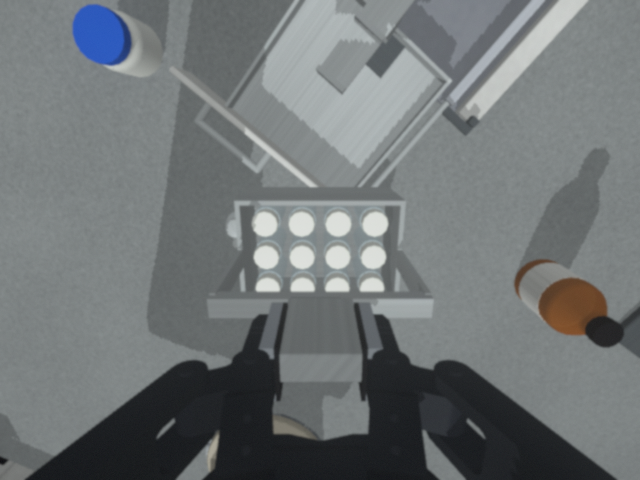

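```bash
python3 - <<'E'
import cv2
a=cv2.imread("pics/w5.png")
cv2.imwrite("pics/w5z.png",cv2.resize(a[0:120,280:440],None,fx=5,fy=5,interpolation=cv2.INTER_CUBIC))
E
```

```text
(no output)
```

View pics/w5z.png

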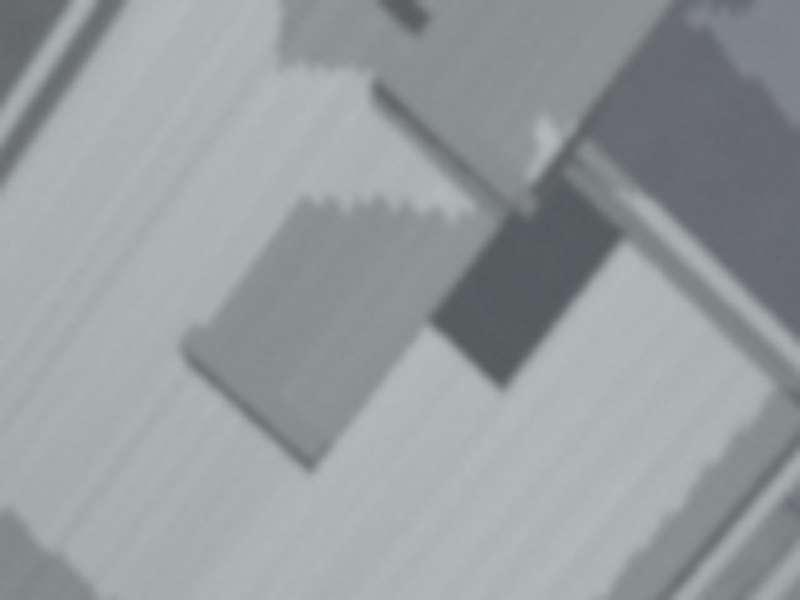

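```bash
python3 - <<'E'
from h import *
import pickle
i=pickle.load(open("w5.pkl","rb"))
f=lambda u,v,z:ray(i,280+u/5,v/5,z)
a,b,c,d=f(187,350,.214),f(313,468,.214),f(376,88,.214),f(525,212,.214)
a2,b2=f(187,350,.2),f(313,468,.2)
print(a,b,c,d,"mid",(a+b)/2,(c+d)/2,np.mean([a,b,c,d],0),"w",np.linalg.norm(a-b),np.linalg.norm(c-d),np.linalg.norm((a+b-c-d)/2))
print("yaw",np.arctan2(-(a-b)[0],(a-b)[1]),np.arctan2(-(c-d)[0],(c-d)[1]))
print("side edges",f(313,468,.2),f(680,0,.2))
p,r=ray(i,172,67,.072),ray(i,318,187,.072);print("panel",p,r,np.arctan2(-(p-r)[0],(p-r)[1]))
# sun shadows etc; top cam refine
t=camera_info("top")
for P in ([.628,.205,.2],):print(proj(t,P))
E
```

```text
[0.6044 0.2218 0.214 ] [0.5998 0.1972 0.214 ] [0.6469 0.215  0.214 ] [0.6441 0.1881 0.214 ] mid [0.6021 0.2095 0.214 ] [0.6455  0.20155 0.214  ] [0.6238   0.205525 0.214   ] w 0.025026386075500413 0.02704533231446788 0.04412213163481559
yaw -0.18485703201844253 -0.10371572384671247
side edges [0.6008 0.1976 0.2   ] [0.6813 0.1835 0.2   ]
panel [0.5397 0.3813 0.072 ] [0.5057 0.1736 0.072 ] -0.16225851205148628
[248.3 173.4]
```

The two views agree on the hook seat: about (0.6245, 0.2055), yaw -0.165, with the lips 44 mm apart over their outsides and a 26 mm strip. Next is the spin, then staging in front of the hook.

Emit:
arm_command(steps="0 0 0 0.1; 0 0 0 0.25; 0 5 0 0.42; 0 10 0 0.59; 0 15 0 0.76; 5 20 0 0.93; 5 25 0 1.1; 5 30 0 1.27; 5 35 0 1.44; 10 40 0 1.61; 10 45 0 1.78; 15 50 0 1.95; 20 55 0 2.12; 22 60 0 2.28; 24 65 0 2.4; 26 68 0 2.456; 26 68 0 2.456; 26 68 0 2.456; 26 68 0 2.456; 26 68 0 2.456")

```text
clock: 12.02
tcp_pos: [0.5306, 0.2211, 0.3664]
orientation: [0.014, 0.763, 0.646, -0.018]
wrist_force: [0.6, 0.9, -3.4]
finger_gap: 0.0289
```

```bash
python3 - <<'E'
from h import *
from scipy.spatial.transform import Rotation as Ro
s=get_state(); q=s["orientation"];M=Ro.from_quat([*q[1:],q[0]]).as_matrix();print(s["clock"],s["tcp_pos"],M.round(3).tolist(),np.arctan2(M[1,0],M[0,0]),s["joint_pos"].round(3),s["wrist_force"],s["finger_gap"])
E
```

```text
12.025 [0.53060213 0.22110715 0.36636665] [[0.165, 0.986, -0.009], [0.985, -0.165, -0.045], [-0.046, -0.002, -0.999]] 1.405159611679888 [ 0.277  0.346  0.42   1.666 -0.041  0.443] [ 0.63863872  0.93179212 -3.44170877] 0.02889535433756328
```

Emit:
arm_command(steps="0 0 -15 0; 0 0 -45 0; 0 0 -80 0; 0 0 -105 0; 0 0 -118 0; 0 0 -118 0; 0 0 -118 0")

```text
clock: 12.9
tcp_pos: [0.5312, 0.2213, 0.2497]
orientation: [0.015, 0.763, 0.646, -0.017]
wrist_force: [-0.2, 0.1, -3.7]
finger_gap: 0.0289
```

```bash
python3 - <<'E'
from h import *
snap("side","s6.png",(100,160,330,360),3); i=snap("top","t6.png",(165,130,325,270),5)
im=cv2.imread("pics/t6.png");cv2.imwrite("pics/t6.png",im[:600])
s=get_state();print(s["clock"],s["tcp_pos"],s["wrist_force"])
E
```

```text
13.0 [0.53132966 0.22131222 0.24970567] [-0.54619528 -0.16600346 -3.39527207]
```

View pics/s6.png

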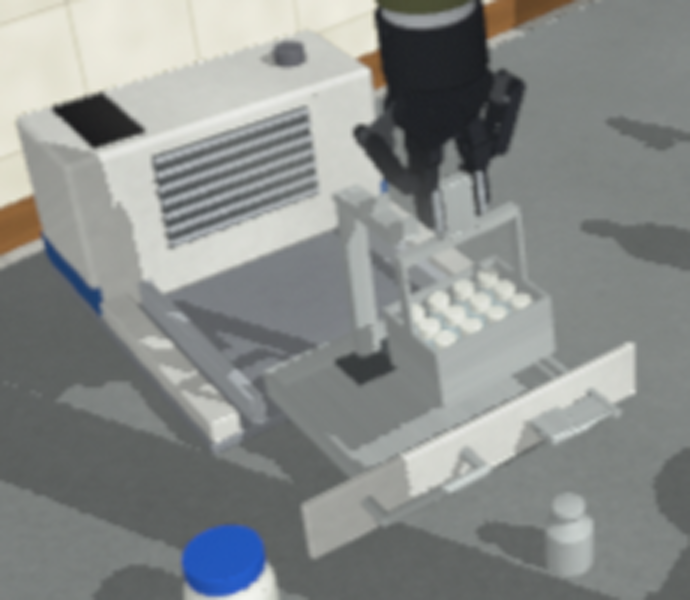

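View pics/t6.png

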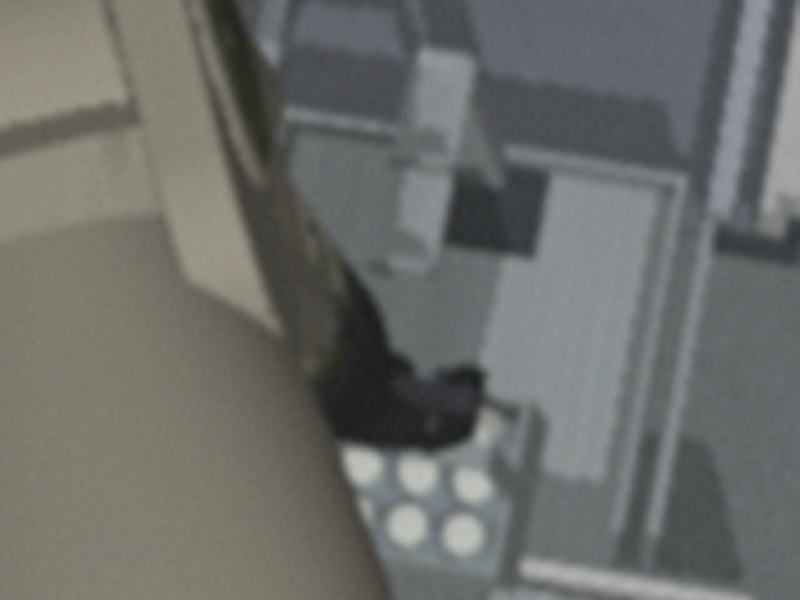

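The basket is in front of the hook and clear of it, with the bar above the lips and the rim below the strip. I'll advance 94 mm.

Emit:
arm_command(steps="8 -1 0 0; 25 -4 0 0; 45 -8 0 0; 65 -11 0 0; 82 -14 0 0; 93 -16 0 0; 93 -16 0 0; 93 -16 0 0")

```text
clock: 14.0
tcp_pos: [0.6239, 0.2054, 0.2497]
orientation: [0.015, 0.763, 0.646, -0.017]
wrist_force: [-0.0, -0.2, -4.7]
finger_gap: 0.0291
```

```bash
python3 - <<'E'
from h import *
i=snap("side","s7.png",(170,190,310,310),5)
s=get_state();print(s["clock"],s["tcp_pos"],s["wrist_force"])
E
```

```text
14.05 [0.62378283 0.20551008 0.2498685 ] [-0.08152353 -0.57533969 -3.40752113]
```

View pics/s7.png

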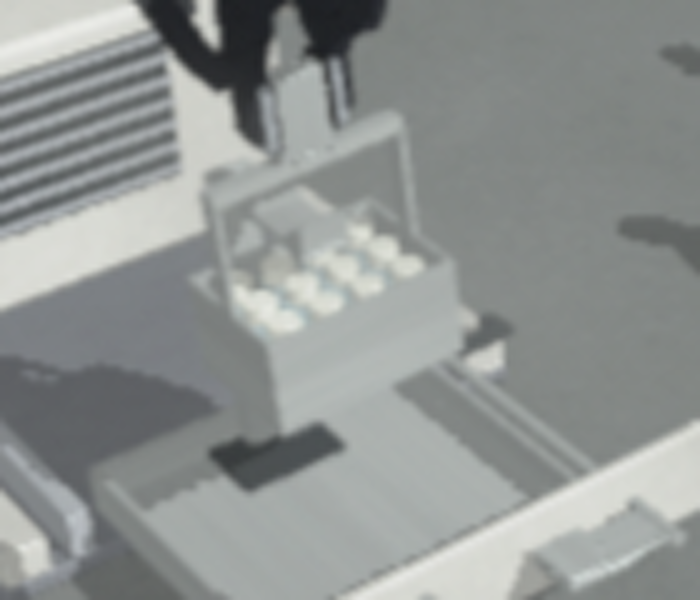

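The front lip shows through the frame at (290,215), in front of and below the bar. Lowering now.

Emit:
arm_command(steps="0 0 -8 0; 0 0 -18 0; 0 0 -26 0; 0 0 -30 0; 0 0 -33 0; 0 0 -33 0; 0 0 -33 0")

```text
clock: 14.92
tcp_pos: [0.6238, 0.2054, 0.2175]
orientation: [0.015, 0.763, 0.646, -0.017]
wrist_force: [-1.4, -0.1, 0.5]
finger_gap: 0.0286
```

```bash
python3 - <<'E'
from h import *
i=snap("side","s8.png",(170,190,310,310),5)
s=get_state();print(s["clock"],s["tcp_pos"],s["wrist_force"],s["ft_torque"])
E
```

```text
14.975 [0.62374594 0.20544328 0.21739507] [-1.81666974 -0.8564739   0.82881224] [-0.07620312  0.47301727  0.02408042]
```

View pics/s8.png

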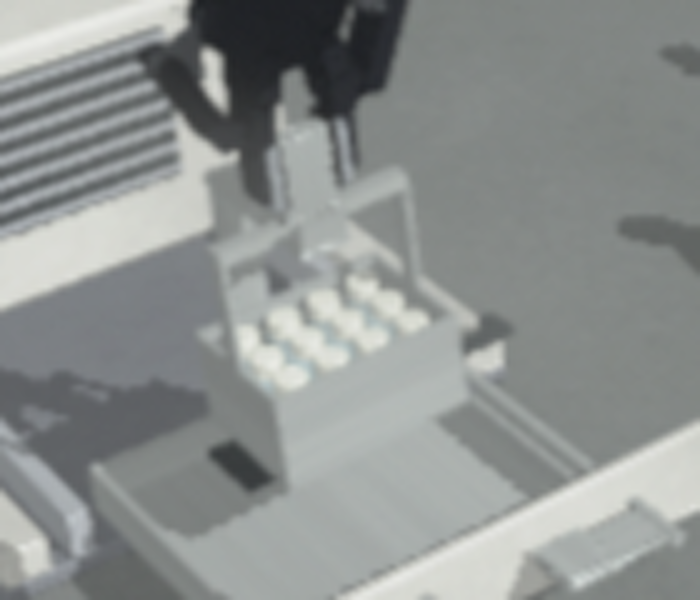

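The wrist force shows the weight is off, and TCP z of 0.217 matches the seated height. Releasing.

Emit:
arm_command(steps="0 0 0 0; 0 0 0 0; 0 0 0 0; 0 0 0 0; 0 0 0 0", fingers=1)

```text
clock: 15.6
tcp_pos: [0.6238, 0.2055, 0.2174]
orientation: [0.015, 0.763, 0.646, -0.017]
wrist_force: [-0.2, -0.7, 0.3]
finger_gap: 0.0853
```

```bash
python3 - <<'E'
from h import *
i=snap("side","s9.png",(170,190,310,310),5)
s=get_state();print(s["clock"],s["tcp_pos"],s["wrist_force"],s["finger_gap"])
E
```

```text
15.65 [0.62377583 0.20546307 0.21740707] [-0.401828   -0.34162711 -0.25373398] 0.08527131674276196
```

View pics/s9.png

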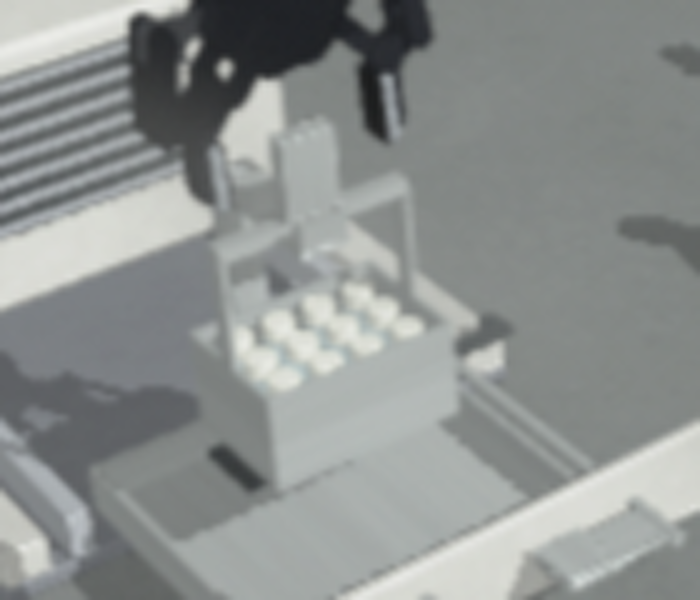

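The basket hangs free and level. Next I'll lift off and retreat to look at the lever.

Emit:
arm_command(steps="0 0 15 0; 0 0 40 0; 0 0 75 0; 0 0 105 0; 0 0 110 0; -30 0 110 0; -75 -5 110 0; -125 -10 105 0; -165 -15 95 0; -190 -15 88 0; -194 -15 85 0; -194 -15 85 0; -194 -15 85 0")

```text
clock: 17.27
tcp_pos: [0.4308, 0.1905, 0.3023]
orientation: [0.015, 0.763, 0.646, -0.017]
wrist_force: [-0.2, -0.3, 0.4]
finger_gap: 0.0855
```

Emit:
arm_command(steps="0 0 0 0; 0 0 0 0; 0 0 0 0; 0 0 0 0", fingers=-1)

```text
clock: 17.77
tcp_pos: [0.4309, 0.1905, 0.3022]
orientation: [0.015, 0.763, 0.646, -0.017]
wrist_force: [0.1, 0.7, -0.0]
finger_gap: 0.0124
```

```bash
python3 - <<'E'
from h import *
import pickle
i=snap("wrist","w10.png"); pickle.dump(i,open("w10.pkl","wb"))
s=get_state();print(s["clock"],s["tcp_pos"],s["orientation"],s["wrist_force"],s["finger_gap"])
E
```

```text
17.825 [0.43086439 0.19050583 0.30225297] [ 0.0148932   0.76301906  0.64598283 -0.01692007] [-0.72714052  0.17787185 -0.4668349 ] 0.004367110275530631
```

View pics/w10.png

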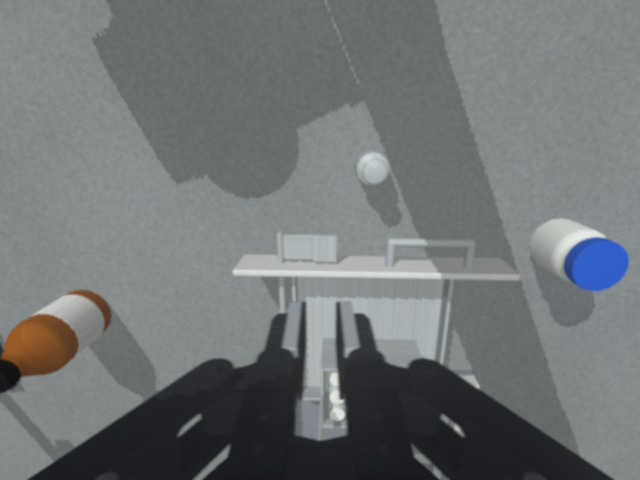

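```bash
python3 - <<'E'
import cv2
a=cv2.imread("pics/w10.png")
cv2.imwrite("pics/w10z.png",cv2.resize(a[215:295,260:360],None,fx=7,fy=7,interpolation=cv2.INTER_CUBIC))
E
```

```text
(no output)
```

View pics/w10z.png

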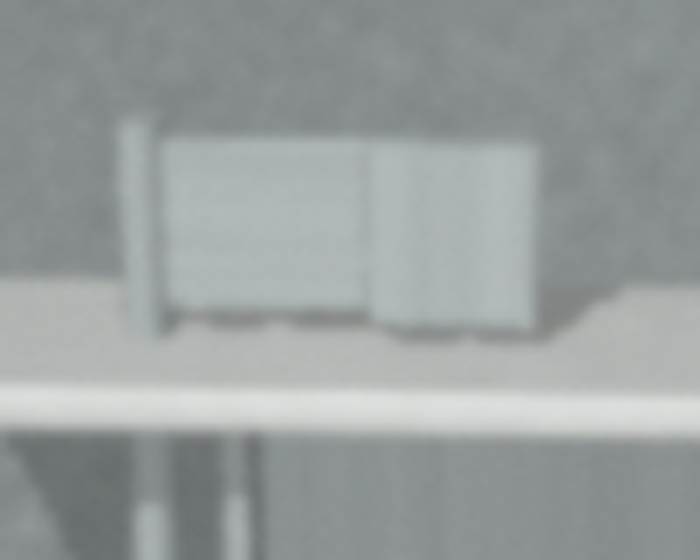

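```bash
python3 - <<'E'
from h import *
import pickle
i=pickle.load(open("w10.pkl","rb"))
f=lambda u,v,z:ray(i,260+u/7,215+v/7,z)
c=[f(372,142,.053),f(538,146,.053),f(372,328,.053),f(538,330,.053)]
print("pad",c,np.mean(c,0)); print("shaft",f(137,125,.053),f(148,335,.053))
x=np.array([np.cos(.165),-np.sin(.165),0]);y=np.array([-x[1],x[0],0])
p=np.mean(c,0);S=np.array([.6245,.2055,0])
for P in (f(0,382,.072),f(700,392,.072)): print("panel edge",P,P@x,P@y)
l,r=ray(i,234,271,.072),ray(i,519,277,.072);print(l,r,np.arctan2(-(r-l)[0],(r-l)[1]),np.linalg.norm(l-r))
print("pad x,y",p@x,p@y,"seat",S@x,S@y,"shaft y",f(142,230,.053)@y)
E
```

```text
pad [array([0.4614, 0.165 , 0.053 ]), array([0.4661, 0.1915, 0.053 ]), array([0.4933, 0.1594, 0.053 ]), array([0.4977, 0.1867, 0.053 ])] [0.479625 0.17565  0.053   ]
shaft [0.4527 0.1275 0.053 ] [0.489  0.1219 0.053 ]
panel edge [0.4866 0.1008 0.072 ] 0.4634345367476923 0.1793561544788799
panel edge [0.5048 0.2118 0.072 ] 0.4631553420750525 0.2918379843463512
[0.4839 0.071  0.072 ] [0.5374 0.3828 0.072 ] -0.1699296002979649 0.3163565867814356
pad x,y 0.44425998174451403 0.2520439083678954 seat 0.5822644088952504 0.3052845527272298 shaft y 0.20028709064271086
```

The pad centre is (0.480, 0.176): 19 mm in front of the face and 52 mm from the shaft, as it must be. I'll go above it with the fingers shut.

Emit:
arm_command(steps="20 -6 -10 0; 49 -15 -40 0; 49 -15 -90 0; 49 -15 -140 0; 49 -15 -185 0; 49 -15 -215 0; 49 -15 -227 0; 49 -15 -227 0; 49 -15 -227 0")

```text
clock: 18.95
tcp_pos: [0.4812, 0.1757, 0.0765]
orientation: [0.015, 0.763, 0.646, -0.016]
wrist_force: [-0.5, -0.7, 0.9]
finger_gap: 0.0001
```

```bash
python3 - <<'E'
from h import *
i=snap("side","s11.png",(190,200,350,360),4)
i=snap("wrist","w11.png")
s=get_state();print(s["clock"],s["tcp_pos"],s["wrist_force"],s["finger_gap"])
E
```

```text
19.05 [0.48111445 0.17575276 0.07663893] [-0.70367031  0.44783338  0.85612458] -0.0001541783222178017
```

View pics/s11.png

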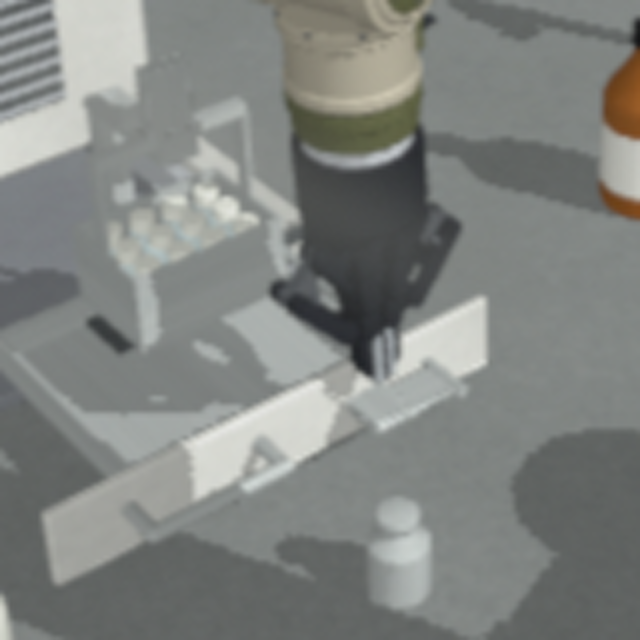

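View pics/w11.png

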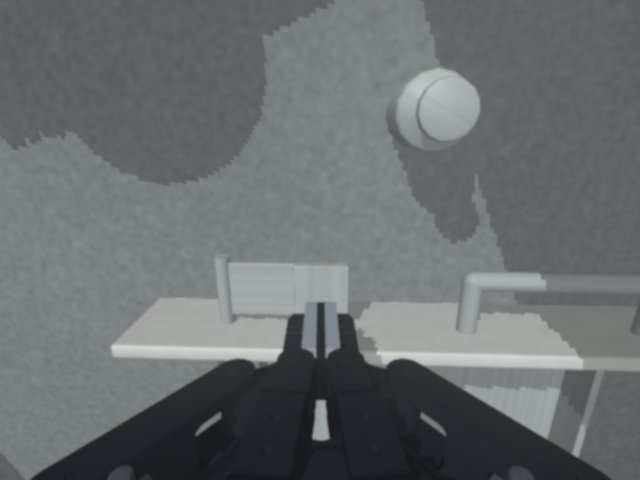

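The fingertips are over the pad, at (320,305) in the wrist view. Pressing 13 mm down.

Emit:
arm_command(steps="0 0 -10 0; 0 0 -20 0; 0 0 -27 0; 0 0 -32 0; 0 0 -37 0; 0 0 -37 0; 0 0 -37 0")

```text
clock: 19.92
tcp_pos: [0.4809, 0.1757, 0.0398]
orientation: [0.015, 0.763, 0.646, -0.016]
wrist_force: [-1.6, 0.7, 4.3]
finger_gap: -0.0001
```

The lever is pressed 13 mm with about 4 N upward. Now I'll push inward along the tray's +x.

Emit:
arm_command(steps="4 -0.7 0 0; 8 -1.3 0 0; 12 -2 0 0; 17 -2.8 0 0; 22 -3.7 0 0; 28 -4.7 0 0; 34 -5.7 0 0; 40 -6.7 0 0; 46 -7.7 0 0; 50 -8.3 0 0; 50 -8.3 0 0")

```text
clock: 21.3
tcp_pos: [0.5321, 0.1673, 0.04]
orientation: [0.016, 0.763, 0.646, -0.015]
wrist_force: [0.8, 1.5, 4.0]
finger_gap: -0.0002
```

```bash
python3 - <<'E'
from h import *
i=snap("side","s12.png",(170,180,350,330),4)
s=get_state();print(s["clock"],s["tcp_pos"],s["wrist_force"],s["finger_gap"])
E
```

```text
21.35 [0.53209774 0.16730694 0.04008542] [0.39078606 1.18359056 4.13222162] 0.00018186744851608435
```

View pics/s12.png

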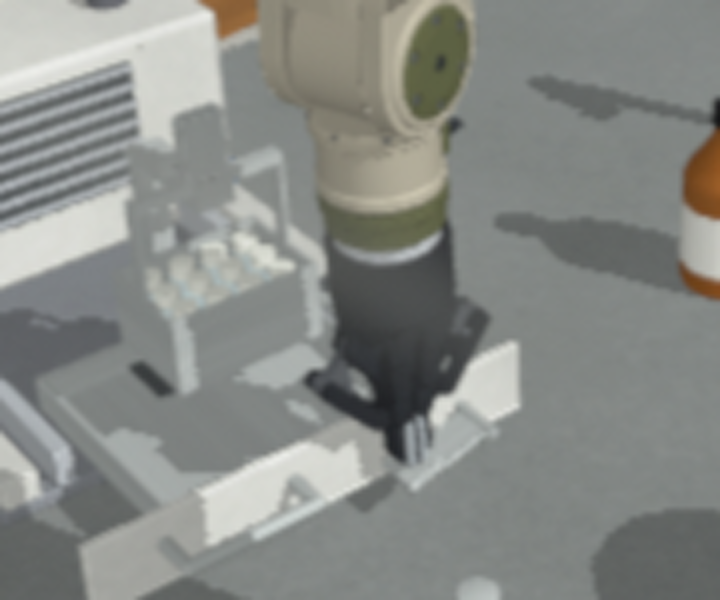

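The tray moved about 40 mm with the finger, past the catch, and the basket still hangs. Continuing.

Emit:
arm_command(steps="4 -0.7 0 0; 10 -1.7 0 0; 18 -3 0 0; 26 -4.3 0 0; 34 -5.7 0 0; 42 -7 0 0; 50 -8.3 0 0; 58 -9.7 0 0; 66 -11 0 0; 74 -12.3 0 0; 82 -13.7 0 0; 90 -15 0 0; 97 -16.2 0 0; 103 -17.2 0 0; 108 -18 0 0; 112 -18.7 0 0; 114 -19 0 0; 115 -19.2 0 0")

```text
clock: 23.6
tcp_pos: [0.6472, 0.1482, 0.0401]
orientation: [0.016, 0.763, 0.646, -0.015]
wrist_force: [-2.5, 1.8, 3.9]
finger_gap: -0.0004
```

```bash
python3 - <<'E'
from h import *
i=snap("side","s13.png",(140,150,320,300),4)
s=get_state();print(s["clock"],s["tcp_pos"],s["orientation"],s["wrist_force"],s["joint_pos"].round(2))
E
```

```text
23.65 [0.64729144 0.14812561 0.04013973] [ 0.0162623   0.7631181   0.64587945 -0.01503459] [-2.18595586  1.90319594  4.42617922] [ 0.12  0.6   0.01  0.99 -0.04  0.29]
```

View pics/s13.png

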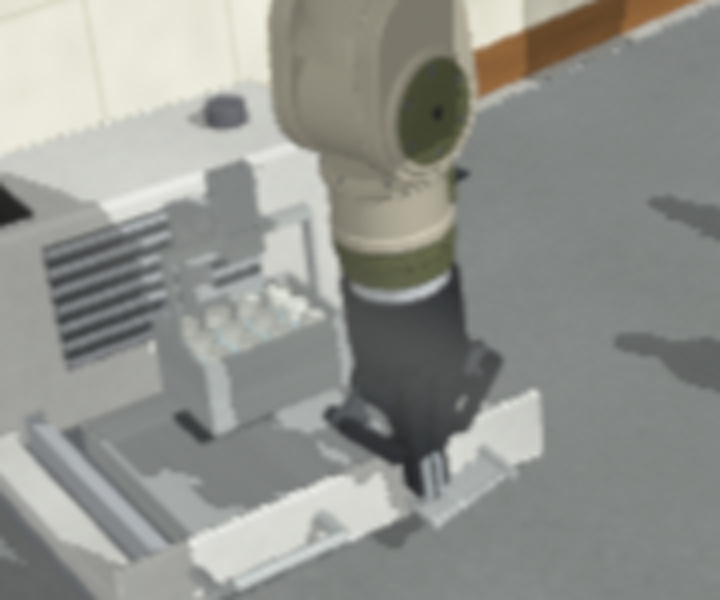

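Gentle approach to the stop, watching the force.

Emit:
arm_command(steps="3 -0.5 0 0; 6 -1 0 0; 9 -1.5 0 0; 11 -1.8 0 0; 13 -2.2 0 0; 15 -2.5 0 0; 16 -2.7 0 0")

```text
clock: 24.52
tcp_pos: [0.6635, 0.1454, 0.0402]
orientation: [0.016, 0.763, 0.646, -0.015]
wrist_force: [-2.5, 2.2, 4.1]
finger_gap: 0.0001
```

Emit:
arm_command(steps="2 -0.3 0 0; 3 -0.5 0 0; 4 -0.7 0 0; 5 -0.8 0 0; 5 -0.8 0 0")

```text
clock: 25.15
tcp_pos: [0.6671, 0.1447, 0.0401]
orientation: [0.015, 0.763, 0.646, -0.016]
wrist_force: [-6.6, 1.5, 5.9]
finger_gap: -0.0004
```

Emit:
arm_command(steps="3 -0.5 0 0; 5 -0.8 0 0; 7 -1.2 0 0; 7 -1.2 0 0")

```text
clock: 25.65
tcp_pos: [0.6669, 0.1447, 0.0401]
orientation: [0.011, 0.762, 0.647, -0.02]
wrist_force: [-22.3, 3.7, 16.6]
finger_gap: 0.0002
```

The hard stop is met: no further motion at 22 N, after 188.6 mm of finger travel including the roughly 9 mm approach. Backing off and up.

Emit:
arm_command(steps="-1 0 0 0; -2 0 4 0; -4 0 12 0; -6 1 25 0; -15 2 50 0; -40 6 90 0; -80 12 130 0; -130 20 170 0; -180 30 200 0; -220 36 220 0; -220 36 220 0; -220 36 220 0")

```text
clock: 27.15
tcp_pos: [0.4473, 0.1805, 0.2604]
orientation: [0.011, 0.762, 0.647, -0.02]
wrist_force: [0.1, 0.4, -0.3]
finger_gap: -0.0
```

```bash
python3 - <<'E'
from h import *
import pickle
snap("side","s14.png"); t=snap("top","t14.png"); i=snap("wrist","w14.png"); pickle.dump((i,t),open("w14.pkl","wb"))
s=get_state();print(s["clock"],s["tcp_pos"],s["wrist_force"],s["finger_gap"])
E
```

```text
27.3 [0.44741786 0.1803082  0.25915477] [ 0.44227404 -0.65213743 -0.18810893] 4.503060519432068e-05
```

View pics/s14.png

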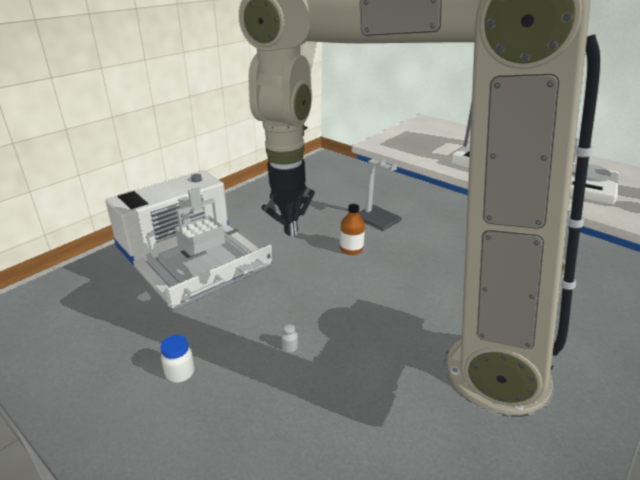

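View pics/w14.png

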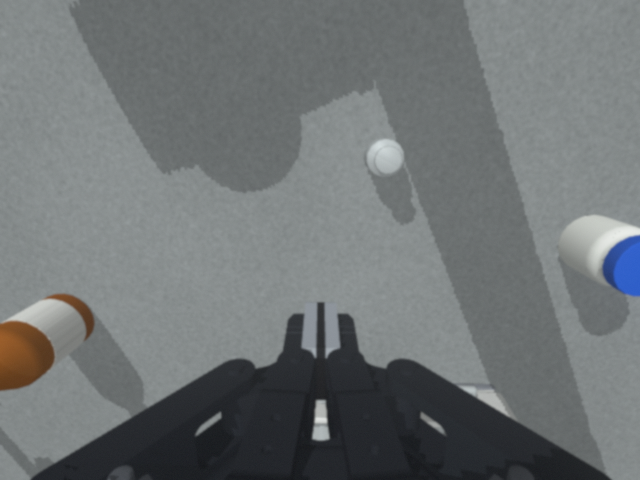

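View pics/t14.png

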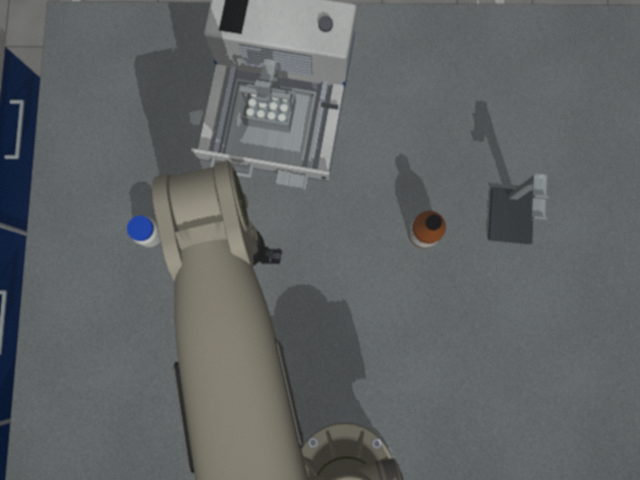

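The top view shows the panel running from (195,152) to (327,179), and the basket hanging at about (268,108). I'll check the travel numerically and zoom in.

```bash
python3 - <<'E'
from h import *
t=camera_info("top")
a0,b0=ray(t,165+50/5,135+455/5,.072),ray(t,165+750/5,135+578/5,.072)
x=np.array([np.cos(.165),-np.sin(.165),0])
im=cv2.imread("pics/raw_t14.png")
z=cv2.resize(im[50:200,180:350],None,fx=4.5,fy=4,interpolation=cv2.INTER_CUBIC) if 0 else cv2.resize(im[55:190,185:345],None,fx=5,fy=5*600/675,interpolation=cv2.INTER_CUBIC)
for s,c in((.18,(0,255,0)),(.17,(0,0,255))):
  for P in (a0+s*x,b0+s*x):
    p=proj(t,P); print(s,p); cv2.circle(z,(int((p[0]-185)*5),int((p[1]-55)*5*600/675)),3,c,-1)
cv2.imwrite("pics/t14z.png",z)
s=cv2.imread("pics/s14.png");cv2.imwrite("pics/s14z.png",cv2.resize(s[170:310,100:280],None,fx=4,fy=4,interpolation=cv2.INTER_CUBIC))
E
```

```text
0.18 [191.8 149.2]
0.18 [329.1 172.7]
0.17 [190.9 153.4]
0.17 [328.3 176.9]
```

View pics/t14z.png

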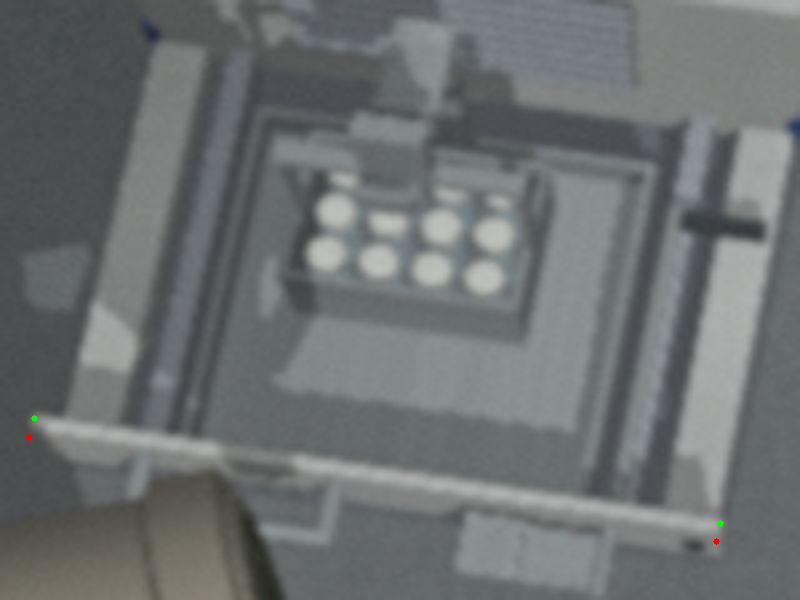

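View pics/s14z.png

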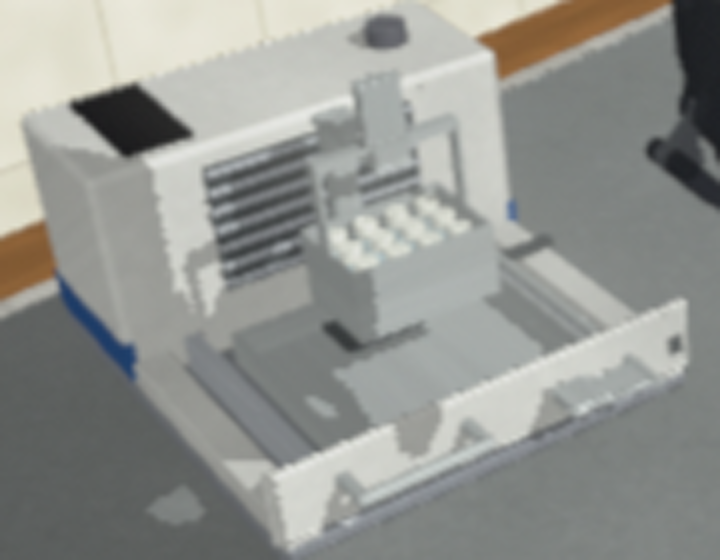

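The panel lies on the marks for 0.18 m of travel, flush with the rails, and the basket hangs level. In the pictures the bottle, tub and weight have not moved. Handing in.

```bash
python3 -c "
from workcell import *
print(get_state()['clock']); print(hand_in())"
```

```text
27.3
the job is handed in; nothing more can be done
None
```

The job is done and handed in at 27.3 s. I took the basket off the stand, carried it without setting it down and hung it on the tray's hook. I then let go of it, pressed the release lever 13 mm (about 4 N) and pushed the tray home.

**Last checks:**
- **Tray:** it met the hard stop and did not move further at about 22 N. The panel lies on the marks I predicted for 0.18 m of travel.
- **Basket:** it hangs level on the hook in both the top and side views.
- **Bystanders:** in the before and after pictures the bottle, tub and weight are where they started.
- **Robot:** the gripper was clear of everything at hand-in.

**What went wrong on the way:** during the carry, joint 6 reached its range limit. That left the tool and basket tilted by about 2.6 degrees until release, and I had to hang the basket turned half a turn, which the symmetric crossbar allows. Nothing was touched during this.

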